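# Load the thread caddy by colour

### The arm

A 6-joint arm with a two-finger parallel gripper is mounted at the origin on a cart in front of the work surface, level with it; the furniture and walls round the work are solid. World frame = base frame: x ahead of the robot, y to its left, z up, the work surface at z = 0. Lengths are in m, angles in degrees, forces in N, time in s.
With the tool pointing down it reaches from about 0.4 to 0.825 m from the base axis. Payload 7 kg.
Tool frame: the origin (TCP) lies at the very end of the fingers, on their centre line; the grasp point (between the pads) lies 19 mm behind it; z points along the fingers, y is the line along which they close (so a half turn about z gives the same grasp; the last joint's range is limited). The gripper opens to 88 mm and grips with 3 to 60 N. Pads are 19 mm wide; open, the fingers measure 130 mm over their backs; the gripper's body (78 mm by 193 mm) begins 47 mm behind the grasp point.
Start: joints at [-57.806, 20.546, 0.682, 0, -70.136, -16.507], TCP at [0.182, -0.65, 0.227] pointing down, gripper open.
Joint ranges: [-176.03, 176.03], [-82.01, 121.73], [-58.28, 71.71], [-173.87, 95.51], [-174.79, -0.11], [-173.66, 173.66]. Speed limits (degrees/s): [136.94, 136.94, 172.46, 180, 180, 180].

### API

Orientations are given as [roll, pitch, yaw] about the fixed x, y, z axes, in that order (R = Rz(yaw) Ry(pitch) Rx(roll)).
In Python, from plant import get_obs, snapshot, camera_params, close_job, boxes_of, cut_out, landmark_of gives the robot as it stands.
- The arm moves only by the shell command python3 -m inch 'ROWS' [OPENING]. ROWS is text: rows parted by semicolons, each of 6 numbers parted by spaces: the shift along the tool's x, y, z in units of 30 cm (1.0 is 30 cm), then the turn, a rotation vector about the tool's x, y, z in units of pi rad (1.0 is pi rad). A call has 1 to 10 rows; each row is the pose to reach, as a shift and turn from the pose commanded when the call began, along the tool's axes at that moment, turning the shorter way round; what a row does not reach only later rows make up. A row lasts 1/12 s, in which the tool goes at most 41.7 mm and 7.16 degrees, less where a joint would pass 70% of its speed; a pose out of reach is approached as far as the arm can. A call with a number of a shift or a turn outside -1 to 1 is refused whole. A call with a gripper value outside its range is refused whole. OPENING is the closure, from -1 (fully open) to 1 (shut), set as the call begins (- or left out, the last holds). The fingers move at their own pace and stop on an object; the grip force is fixed at half the most. Time passes only in rows, so rows that repeat a pose let the fingers close. It gives the time, the measured TCP pose, the force, the opening and the grip force at its end, in the units of the state.
- get_obs(): the state, without advancing time (a new reading comes with each control period).
- snapshot(name): name is "side" or "top" or "wrist"; returns the picture (384x512x3 uint8, red, green, blue); there is no depth.
- camera_params(name): a dict with "mtx" (3x3 intrinsics, pixels), "rvec" (rotation vector, rad) and "tvec" (3), from world to camera coordinates, as OpenCV has them. Camera axes: x right, y down, z forward; pixel columns grow to the right and rows downward; lengths in m; the calibration is good to about 2 mm. A picture is of the moment at which its call begins: read the wrist's pose just before it. camera_params takes no time and is no camera call; for the wrist camera it gives the pose at the moment of the call.
- close_job(): hands the job in; it is judged then, once.
Trained networks look in the newest picture that a camera, given by its name, has taken for a name from the list of things; names that differ only in an ending like _2 or _b are one class to them, and where a whole thing is asked for, a point or a joint stands for the part that bears it (a point fixed in the world has none). Each returns a list of dicts, best first, with "p" (0 to 1); they miss things now and then, are a little off and sometimes report something else, mostly with a low value. They report only what shows in the picture. A call takes as long as a camera call. They do not tell look-alikes from the thing itself.
- boxes_of(camera, thing): "rect" ([left, top, width, height] in pixels, round what is visible of it).
- cut_out(camera, thing): "pixels" (384x512 bool, what is visible of it) and "rect" ([left, top, width, height] in pixels, round what is visible of it).
- landmark_of(camera, thing): "uv" ([column, row] in pixels: a listed point, or the origin of a listed thing).
The state is a dict: "clock": time; "joint_pos": joint angles; "qvel": joint speeds; "tau": joint torques, N m; "tool_pos": TCP position; "orientation": TCP orientation; "force": force on the tool from outside, world axes, zero at the start; "moment": the same for the moment, N m; "opening": finger opening in m; "gripper_force": force on a finger pad.
Only numpy, scipy, OpenCV 4.12 (cv2) and the standard library are available. Lean on these libraries where they do the work, as an engineer would, in place of code of your own. Each camera call takes 0.05 s, during which the arm holds its last target. There are 200 camera calls.

### The job

Put the red, the gold and the teal thread spool into the wooden thread caddy, each standing upright on the floor of the dish of its own thread colour. The silver spool and the two small bobbins (teal and orange) do not belong in it: leave them where they are.

Things in the scene. Friction and masses are not known exactly. Their poses are not given: they have to be found in the camera images.
- red_spool: Spool of red thread with green end flanges and a red spot in the middle of its top, upright on the table: 27 mm across, 46 mm tall. Origin at the centre of its underside, z along its axis. Loose, 20 to 45 g; grasp it across the flanges from above. It grips like a block 24 mm square (along its own x and y): an askew grip may turn it a little about its axis.
- gold_spool: Spool of gold thread with white end flanges and a gold spot in the middle of its top, upright on the table: 27 mm across, 46 mm tall. Origin at the centre of its underside, z along its axis. Loose, 20 to 45 g; grasp it across the flanges from above. It grips like a block 24 mm square (along its own x and y): an askew grip may turn it a little about its axis.
- teal_spool: Spool of teal thread with green end flanges and a teal spot in the middle of its top, upright on the table: 27 mm across, 52 mm tall. Origin at the centre of its underside, z along its axis. Loose, 20 to 45 g; grasp it across the flanges from above. It grips like a block 24 mm square (along its own x and y): an askew grip may turn it a little about its axis.
- dish_red: Red dish, the place of the red spool. Round and open, 60 mm outside, 54 mm inside, rim 13 mm above its own underside, floor 3 mm thick; its underside stands 6 mm above the table in the wooden caddy. Origin at the centre of its underside, z up. Fixed to the caddy; the three dishes sit in a row 70 mm apart in any order.
- dish_gold: Gold-yellow dish, the place of the gold spool. Round and open, 60 mm outside, 54 mm inside, rim 13 mm above its own underside, floor 3 mm thick; its underside stands 6 mm above the table in the wooden caddy. Origin at the centre of its underside, z up. Fixed to the caddy; the three dishes sit in a row 70 mm apart in any order.
- dish_teal: Teal dish, the place of the teal spool. Round and open, 60 mm outside, 54 mm inside, rim 13 mm above its own underside, floor 3 mm thick; its underside stands 6 mm above the table in the wooden caddy. Origin at the centre of its underside, z up. Fixed to the caddy; the three dishes sit in a row 70 mm apart in any order.
- caddy: Low wooden tray with the dishes: 92 mm (its x) by 232 mm (its y), rim 12 mm high, floor 6 mm thick, brass wire grips 19 mm high at its y ends. Fixed to the table. (A fixed lamp shade hangs to the right: x 0.49 to 0.69, y -0.27 to -0.03, from 0.15 m up; keep clear.) Origin at the centre of its underside, z up; the dishes stand on its y axis at -70, 0 and +70 mm.
- silver_spool: Look-alike: spool of silver-grey thread lying on its side, 46 mm long (its y), 27 mm across. Origin at the centre of its underside on the table. It has no place in the caddy.
- teal_bobbin: Look-alike: small sewing-machine bobbin with teal thread and white flanges, 21 mm across, 11 mm tall. Origin at the centre of its underside. It has no place in the caddy.
- orange_bobbin: Look-alike: small sewing-machine bobbin with orange thread and white flanges, 21 mm across, 11 mm tall. Origin at the centre of its underside. It has no place in the caddy.
Things that resemble listed ones, but are neither listed nor needed, are in the scene too. Of the things like the teal_spool, leave any that is blue, pink or purple; of the rest the larger one is meant.

How it is judged:
By the outcome, as a careful person would: the job done as asked, in the order asked, and still so for the second after the job is handed in, with the robot touching nothing.
It also fails if it takes over 77 s, if anything falls off the work surface, if the arm or the gripper's body presses on something with over 40 N, if the wrist force passes 120 N, or if a joint passes its speed limit or range.

## Working session

There is one attempt and no reset: what is moved stays moved. The work goes in short steps, Python scripts to look and compute and a shell command to move; the robot and the scene stay as the last step left them, time stands still between calls to the robot, and variables do not carry over. Pictures are saved under pics/ and viewed, at most 14 in all, crops included, and the job is handed in when it is done.

```bash
ls; mkdir -p pics
python3 - <<'E'
from plant import *
import cv2
print(get_obs())
for c in ("top","side"):
    im=snapshot(c); cv2.imwrite(f"pics/{c}0.png",cv2.resize(im[:,:,::-1],(800,600),interpolation=cv2.INTER_CUBIC))
    p=camera_params(c); print(c,p)
    for t in ("red_spool","gold_spool","teal_spool","dish_red","dish_gold","dish_teal","caddy"):
        print(t,[(round(d["p"],2),[round(float(x)) for x in d["uv"]]) for d in landmark_of(c,t)],[(round(d["p"],2),[round(float(x)) for x in d["rect"]]) for d in boxes_of(c,t)])
E
```

```text
pics
{'clock': 0.0, 'joint_pos': array([-5.78065517e+01,  2.05919493e+01,  6.34195898e-01, -1.97374684e-02,
       -7.01361606e+01, -1.65085620e+01]), 'qvel': array([ 0.05843418,  0.07342251, -0.01957558, -0.02528103, -0.04656823,
        0.07268355]), 'tau': array([-8.37750595e-04, -5.82717562e+01,  2.93049717e+01,  6.99720427e+00,
        6.77498057e-03, -1.20564591e-04]), 'tool_pos': array([ 0.18234325, -0.64939852,  0.2256213 ]), 'orientation': array([ 1.79904685e+02, -8.89940355e-03, -1.64321828e+02]), 'force': array([-0.19543013, -0.15177869,  0.36075835]), 'moment': array([-0.07659864, -0.00018975, -0.0150406 ]), 'gripper_force': 0.0, 'opening': 0.08758944711774792}
top {'mtx': array([[450.89314527,   0.        , 259.28356836],
       [  0.        , 450.89314527, 183.27628853],
       [  0.        ,   0.        ,   1.        ]]), 'rvec': array([ 2.1821576 , -2.16425645,  0.08105879]), 'tvec': array([0.19958725, 0.49059308, 0.9830524 ])}
red_spool [(0.52, [308, 168])] [(0.55, [300, 160, 10, 17]), (0.37, [215, 174, 28, 26])]
gold_spool [(0.6, [268, 202])] [(0.59, [264, 193, 12, 
[... 743 characters left out ...]
0978,  0.07372825]), 'tvec': array([-0.48048496,  0.15709924,  0.69827767])}
red_spool [(0.6, [262, 229])] [(0.66, [257, 212, 16, 22])]
gold_spool [(0.81, [230, 207]), (0.23, [291, 215])] [(0.74, [224, 145, 34, 51]), (0.7, [226, 186, 9, 20])]
teal_spool [(0.89, [233, 247]), (0.7, [201, 292]), (0.69, [263, 251]), (0.61, [197, 252]), (0.54, [241, 269])] [(0.88, [227, 225, 15, 28]), (0.64, [190, 265, 18, 32]), (0.52, [259, 230, 14, 27]), (0.46, [195, 236, 11, 18])]
dish_red [(0.74, [236, 169])] [(0.51, [227, 158, 24, 16])]
dish_gold [(0.65, [240, 184])] [(0.52, [229, 176, 29, 14])]
dish_teal [(0.81, [237, 160])] [(0.69, [231, 150, 17, 10])]
caddy [(0.96, [239, 172])] [(0.9, [222, 146, 35, 50])]
```

View pics/top0.png

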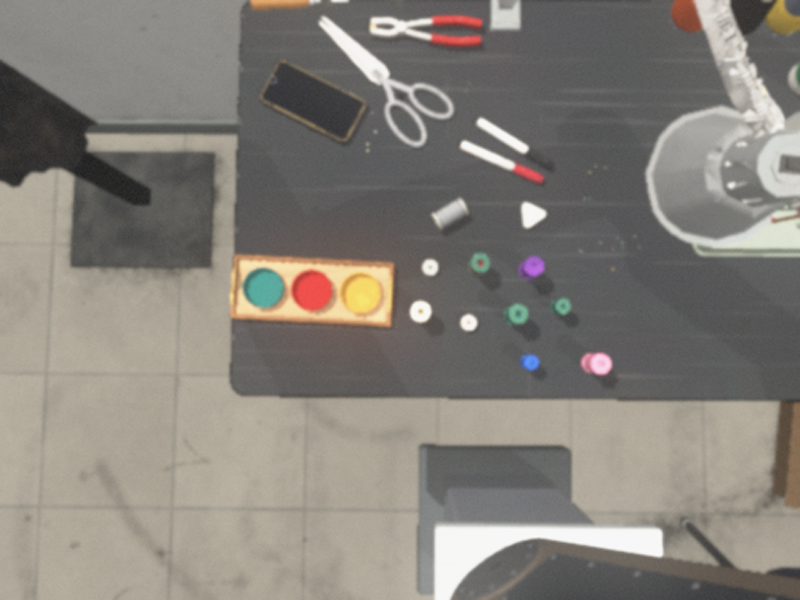

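View pics/side0.png

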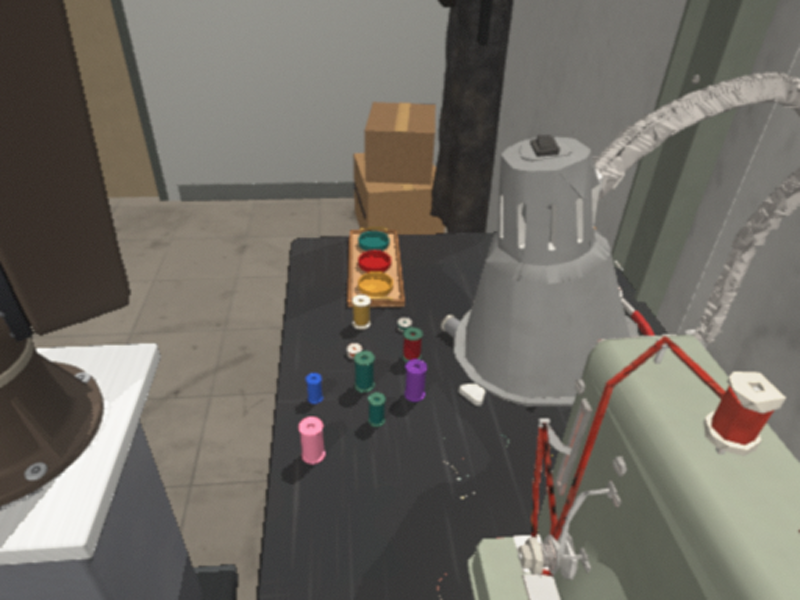

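```bash
cat > h.py <<'E'
import numpy as np, cv2
from plant import *
def cam(c): 
    p=camera_params(c); R,_=cv2.Rodrigues(np.array(p["rvec"])); return p["mtx"],R,np.array(p["tvec"]).ravel()
def ray(c,uv,z,P=None):
    K,R,t=P or cam(c); d=R.T@np.linalg.inv(K)@np.array([uv[0],uv[1],1.]); o=-R.T@t
    return o+d*(z-o[2])/d[2]
def proj(c,X,P=None):
    K,R,t=P or cam(c); q=K@(R@np.array(X)+t); return q[:2]/q[2]
E
python3 - <<'E'
from h import *
np.set_printoptions(precision=3,suppress=True)
for c in("top","side"): K,R,t=cam(c); print(c,-R.T@t)
s=.64
T={"teal":((518,314),.052),"tealS":((563,306),.045),"red":((480,262),.046),"gold":((420,311),.046),"bob":((430,267),.011),"bob2":((468,322),.011),"purple":((534,266),.05),"blue":((531,362),.04),"pink":((600,364),.05),"silver":((450,213),.02),"dT":((264,288),.019),"dR":((312,291),.019),"dG":((362,294),.019),"lampL":((648,180),.15),"lampB":((715,247),.15),"edge":((760,250),.1),"tableBL":((235,395),0)}
for k,(uv,z) in T.items(): print(k,ray("top",np.array(uv)*s,z))
S={"red":((412,333),.046),"gold":((361,302),.046),"teal":((364,357),.052),"tealS":((376,398),.045)}
for k,(uv,z) in S.items(): print("side",k,ray("side",np.array(uv)*s,z))
im=snapshot("top")
cr=im[140:250,140:400]; cv2.imwrite("pics/crop1.png",cv2.resize(cr[:,:,::-1],(780,330),interpolation=cv2.INTER_CUBIC))
im=snapshot("side"); cr=im[140:310,170:310]; cv2.imwrite("pics/crop2.png",cv2.resize(cr[:,:,::-1],(490,595),interpolation=cv2.INTER_CUBIC))
E
```

```text
top [0.404 0.193 1.023]
side [ 0.425 -0.503  0.556]
teal [0.449 0.048 0.052]
tealS [ 0.461 -0.016  0.045]
red [0.522 0.099 0.046]
gold [0.453 0.182 0.046]
bob [0.518 0.168 0.011]
bob2 [0.439 0.113 0.011]
purple [0.516 0.025 0.05 ]
blue [0.384 0.028 0.04 ]
pink [ 0.382 -0.064  0.05 ]
silver [0.596 0.14  0.02 ]
dT [0.485 0.406 0.019]
dR [0.481 0.337 0.019]
dG [0.478 0.265 0.019]
lampL [ 0.614 -0.101  0.15 ]
lampB [ 0.53  -0.183  0.15 ]
edge [ 0.534 -0.263  0.1  ]
tableBL [0.332 0.448 0.   ]
side red [0.522 0.1   0.046]
side gold [0.454 0.177 0.046]
side teal [0.452 0.049 0.052]
side tealS [ 0.463 -0.019  0.045]
```

View pics/crop2.png

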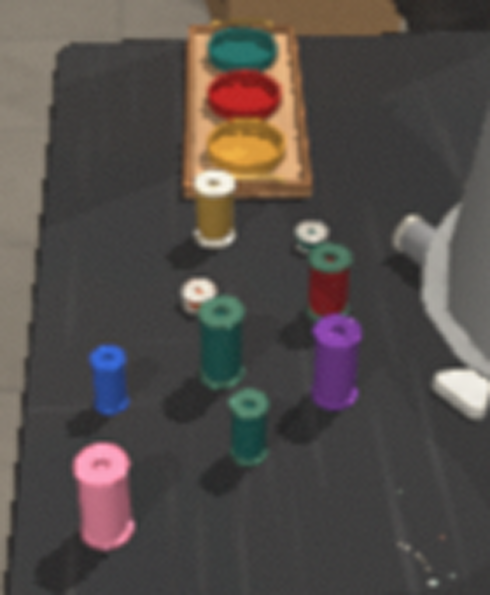

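The crop shows the large teal spool at crop (222,345) and a smaller green-teal one at (249,427). Blue, pink and purple spools are also there. The large one is the teal_spool. Red is at (329,280) and gold at (215,208), and no other spool matches either. In the full side picture the dishes run teal, red, gold from far to near.

```bash
cat >> h.py <<'E'
from scipy.spatial.transform import Rotation as Ro
def go(*wps):
    """print rows for waypoints (x,y,z,yaw) tool down, from the present pose"""
    o=get_obs(); R0=Ro.from_euler("xyz",o["orientation"],degrees=True); p=np.array(o["tool_pos"])
    for w in wps:
        d=R0.inv().apply(np.array(w[:3])-p)/.3; r=(R0.inv()*Ro.from_euler("xyz",[180,0,w[3]],degrees=True)).as_rotvec()/np.pi
        print(w,"rows>=%.1f/%.1f"%(np.linalg.norm(d)*300/41.7,np.linalg.norm(r)*180/7.16),"|"," ".join("%.3f"%v for v in [*d,*r]))
E
python3 -c "
from h import *
go((.31,-.33,.23,-164.3),(.40,-.10,.23,-164.3),(.40,.06,.23,-164.3))"
```

```text
(0.31, -0.33, 0.23, -164.3) rows>=8.3/0.0 | -0.697 0.912 -0.011 -0.000 -0.000 -0.000
(0.4, -0.1, 0.23, -164.3) rows>=14.2/0.0 | -1.194 1.568 -0.011 -0.000 -0.000 -0.000
(0.4, 0.06, 0.23, -164.3) rows>=17.8/0.0 | -1.338 2.082 -0.012 -0.000 -0.000 -0.000
```

```bash
python3 -m inch '-0.7 0.91 -0.01 0 0 0;-0.7 0.91 -0.01 0 0 0;-0.7 0.91 -0.01 0 0 0;-0.7 0.91 -0.01 0 0 0;-0.7 0.91 -0.01 0 0 0;-0.7 0.91 -0.01 0 0 0;-0.7 0.91 -0.01 0 0 0;-0.7 0.91 -0.01 0 0 0;-0.7 0.91 -0.01 0 0 0'
python3 -c "
from h import *
go((.31,-.33,.23,-164.3),(.40,-.10,.23,-164.3),(.40,.06,.23,-164.3))"
```

```text
clock: 2.35
tool_pos: [0.3119, -0.3266, 0.2302]
orientation: [-180.0, 0.1, -164.2]
force: [-0.2, -0.8, -0.7]
opening: 0.0877
gripper_force: 0.0
(0.31, -0.33, 0.23, -164.3) rows>=0.1/0.0 | 0.009 -0.009 0.001 -0.000 0.001 0.001
(0.4, -0.1, 0.23, -164.3) rows>=5.8/0.0 | -0.489 0.647 0.001 -0.000 0.001 0.001
(0.4, 0.06, 0.23, -164.3) rows>=9.5/0.0 | -0.634 1.160 0.001 -0.000 0.001 0.001
```

```bash
python3 -m inch '-0.49 0.65 0 0 0 0;-0.49 0.65 0 0 0 0;-0.49 0.65 0 0 0 0;-0.49 0.65 0 0 0 0;-0.49 0.65 0 0 0 0;-0.49 0.65 0 0 0 0;-0.58 0.98 0 0 0 0;-0.58 0.98 0 0 0 0;-0.58 0.98 0 0 0 0'
python3 -c "
from h import *
go((.41,.10,.23,-150),(.47,.125,.2,-90),(.522,.10,.11,-90))"
```

```text
clock: 3.1
tool_pos: [0.3989, 0.0032, 0.23]
orientation: [180.0, 0.1, -164.2]
force: [0.0, -0.9, 0.1]
opening: 0.0875
gripper_force: 0.0
(0.41, 0.1, 0.23, -150) rows>=2.3/2.0 | -0.124 0.300 0.000 0.000 0.000 -0.079
(0.47, 0.125, 0.2, -90) rows>=3.5/10.4 | -0.339 0.326 0.101 -0.000 0.001 -0.412
(0.522, 0.1, 0.11, -90) rows>=4.7/10.4 | -0.482 0.199 0.401 -0.000 0.001 -0.412
```

```bash
python3 -m inch '-0.12 0.3 0 0 0 -0.04;-0.12 0.3 0 0 0 -0.08;-0.12 0.3 0 0 0 -0.12;-0.34 0.33 0.03 0 0 -0.16;-0.34 0.33 0.05 0 0 -0.2;-0.34 0.33 0.1 0 0 -0.41;-0.34 0.33 0.1 0 0 -0.41;-0.48 0.2 0.2 0 0 -0.41;-0.48 0.2 0.2 0 0 -0.41;-0.48 0.2 0.2 0 0 -0.41' -0.14
python3 - <<'E'
from h import *
np.set_printoptions(precision=4,suppress=True)
P=cam("wrist"); im=snapshot("wrist"); cv2.imwrite("pics/w1.png",im[:,:,::-1])
print(get_obs()["tool_pos"],get_obs()["orientation"])
for t in("red_spool","gold_spool","teal_spool"):
    for d in boxes_of("wrist",t): print(t,round(d["p"],2),np.array(d["rect"]))
    for d in landmark_of("wrist",t): print(" lm",round(d["p"],2),np.array(d["uv"]),ray(0,d["uv"],0,P))
for n,X in dict(red=(.522,.1,.046),gold=(.453,.18,.046),teal=(.45,.048,.052)).items(): print(n,proj(0,X,P))
E
```

```text
clock: 3.93
tool_pos: [0.5228, 0.0952, 0.1668]
orientation: [179.8, -0.1, -92.9]
force: [-0.3, -0.2, 0.2]
opening: 0.0498
gripper_force: 0.0
[0.5219 0.0955 0.1678] [179.8607  -0.0952 -92.376 ]
red_spool 0.68 [249.6 176.9  23.6  29.6]
red_spool 0.62 [258.5 230.9  12.4   7.1]
 lm 0.91 [265.7 182.1] [0.515  0.0972 0.    ]
teal_spool 0.73 [298.5  68.8  24.9  25.7]
teal_spool 0.69 [246.8 113.2  27.5  24.2]
teal_spool 0.69 [365.9   0.   55.7  45.6]
teal_spool 0.65 [365.2 111.6  33.4  20.8]
teal_spool 0.63 [307.5 129.6  36.2  22.5]
 lm 0.98 [307.5  87.3] [ 0.4626 -0.0108  0.    ]
 lm 0.96 [371.5 120.4] [0.3876 0.0293 0.    ]
 lm 0.79 [377.8  31.9] [ 0.386  -0.0636  0.    ]
 lm 0.6 [319.1 140. ] [0.449 0.049 0.   ]
 lm 0.47 [266.8 236.2] [0.5167 0.1697 0.    ]
red [260.3975 193.7842]
gold [323.5146 258.0425]
teal [329.3906 141.9191]
```

View pics/w1.png

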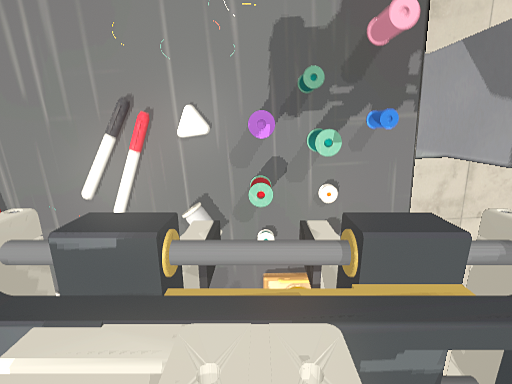

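The wrist picture shows the red spool top with a red spot at (261,194), 1 px from my estimate. The large teal spool top is at (327,142), with the small one at (314,76).

Run:
```python
from h import *
P=cam("wrist"); print(ray(0,(261,194.5),.046,P),ray(0,(327.5,142),.052,P))
r=ray(0,(261,194.5),.046,P)
go((r[0],r[1],.10,-90),(r[0],r[1],.016,-90))
```

```text
[0.52032354 0.10378422 0.046     ] [0.44964357 0.05075242 0.052     ]
(np.float64(0.5203235351780331), np.float64(0.10378422308274345), 0.1, -90) rows>=1.7/0.5 | -0.022 0.004 0.234 -0.000 0.000 -0.018
(np.float64(0.5203235351780331), np.float64(0.10378422308274345), 0.016, -90) rows>=3.7/0.5 | -0.022 0.005 0.514 -0.000 0.000 -0.018
```

```bash
python3 -m inch '-0.018 0.003 0.1 0 0 -0.02;-0.018 0.003 0.23 0 0 -0.02;-0.018 0.003 0.3 0 0 -0.02;-0.018 0.003 0.4 0 0 -0.02;-0.018 0.003 0.48 0 0 -0.02;-0.018 0.003 0.515 0 0 -0.02;-0.018 0.003 0.515 0 0 -0.02'
python3 -m inch '0 0 0 0 0 0;0 0 0 0 0 0;0 0 0 0 0 0;0 0 0 0 0 0;0 0 0 0 0 0' 1
python3 -c "
from h import *
for u,z in (((264,288),.019),((312,291),.019),((362,294),.019)): pass
for c in('top','side'):
  snapshot(c)
  for t in ('dish_red','dish_gold','dish_teal','caddy'):
    for d in landmark_of(c,t)[:1]: print(c,t,ray(c,d['uv'],0 if t=='caddy' else .006).round(3),d['p'])
    for d in cut_out(c,t)[:1]: m=cv2.moments(d['pixels'].astype(np.uint8)); print('   cut',ray(c,(m['m10']/m['m00'],m['m01']/m['m00']),.012).round(3))
"
```

```text
clock: 4.87
tool_pos: [0.5192, 0.1016, 0.0133]
orientation: [179.8, -0.1, -89.6]
force: [-0.4, 0.4, -0.2]
opening: 0.0498
gripper_force: 0.0
clock: 5.28
tool_pos: [0.5216, 0.1025, 0.0165]
orientation: [-179.9, 0.1, -89.6]
force: [-2.4, 0.3, 8.1]
opening: 0.0288
gripper_force: 30.0
top dish_red [0.483 0.338 0.006] 0.57
   cut [0.5   0.35  0.012]
   cut [0.503 0.401 0.012]
top dish_teal [0.487 0.405 0.006] 0.74
   cut [0.487 0.409 0.012]
top caddy [0.488 0.343 0.   ] 0.84
   cut [0.504 0.398 0.012]
side dish_red [0.48  0.345 0.006] 0.56
   cut [0.487 0.345 0.012]
side dish_gold [0.481 0.283 0.006] 0.53
side dish_teal [0.487 0.409 0.006] 0.56
   cut [0.486 0.414 0.012]
side caddy [0.486 0.338 0.   ] 0.66
   cut [0.473 0.366 0.012]
```

```bash
python3 -c "
from h import *
go((.522,.102,.115,-90),(.482,.338,.115,-90),(.482,.338,.06,-90))"
```

```text
(0.522, 0.102, 0.115, -90) rows>=2.4/0.1 | 0.001 -0.002 -0.328 -0.001 0.000 0.003
(0.482, 0.338, 0.115, -90) rows>=6.2/0.1 | -0.786 0.125 -0.328 -0.001 0.000 0.003
(0.482, 0.338, 0.06, -90) rows>=5.8/0.1 | -0.786 0.126 -0.144 -0.001 0.000 0.003
```

```bash
python3 -m inch '0 0 -0.1 0 0 0;0 0 -0.22 0 0 0;0 0 -0.33 0 0 0;-0.1 0.016 -0.33 0 0 0;-0.22 0.035 -0.33 0 0 0;-0.35 0.055 -0.33 0 0 0;-0.48 0.077 -0.33 0 0 0;-0.61 0.097 -0.33 0 0 0;-0.72 0.115 -0.33 0 0 0;-0.786 0.126 -0.33 0 0 0'
python3 -m inch '0 0 0.05 0 0 0;0 0 0.1 0 0 0;0 0 0.1 0 0 0'
python3 - <<'E'
from h import *
P=cam("wrist"); im=snapshot("wrist"); cv2.imwrite("pics/w2.png",im[:,:,::-1])
for t in("red_spool","dish_red"):
    for d in landmark_of("wrist",t): print(t,round(d["p"],2),d["uv"],ray(0,d["uv"],.006,P).round(3))
go((.482,.338,.026,-90))
E
```

```text
clock: 7.02
tool_pos: [0.4806, 0.3409, 0.1147]
orientation: [-179.9, 0.1, -89.5]
force: [-0.2, -0.1, 0.1]
opening: 0.0289
gripper_force: 30.0
clock: 7.27
tool_pos: [0.4795, 0.3368, 0.0818]
orientation: [179.8, -0.1, -89.6]
force: [0.8, -0.9, 0.1]
opening: 0.0288
gripper_force: 30.0
red_spool 0.56 [263.4, 222.0] [0.476 0.357 0.006]
dish_red 0.96 [255.4, 205.1] [0.483 0.341 0.006]
(0.482, 0.338, 0.026, -90) rows>=1.4/0.1 | -0.002 -0.002 0.196 -0.000 0.000 0.002
```

View pics/w2.png

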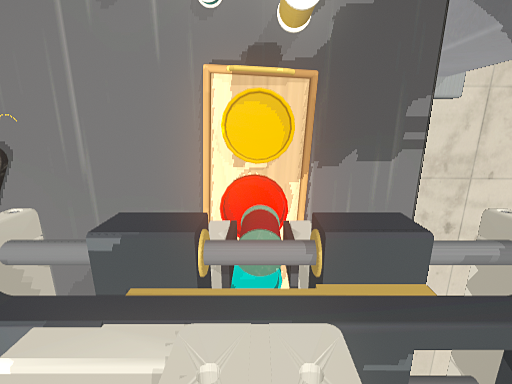

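The picture shows the red spool held over the red dish (255,205) and the gold dish free at (258,125). I'll lower it and release.

```bash
python3 -m inch '-0.006 -0.006 0.05 0 0 0;-0.006 -0.006 0.1 0 0 0;-0.006 -0.006 0.15 0 0 0;-0.006 -0.006 0.175 0 0 0;-0.006 -0.006 0.183 0 0 0;-0.006 -0.006 0.183 0 0 0'
python3 -c "
from h import *
P=cam('wrist')
snapshot('wrist')
for d in landmark_of('wrist','dish_gold'): print(d['p'],ray(0,d['uv'],.006,P).round(3))
go((.482,.34,.0265,-90))"
```

```text
clock: 7.92
tool_pos: [0.4832, 0.3392, 0.0294]
orientation: [-180.0, -0.0, -89.6]
force: [0.3, -0.0, -0.1]
opening: 0.0295
gripper_force: 30.0
0.94 [0.479 0.27  0.006]
(0.482, 0.34, 0.0265, -90) rows>=0.1/0.1 | -0.001 0.005 0.012 -0.000 0.000 0.002
```

```bash
python3 -m inch '0 0 0.012 0 0 0;0 0 0.012 0 0 0;0 0 0.012 0 0 0'
python3 -m inch '0 0 0 0 0 0;0 0 0 0 0 0;0 0 0 0 0 0;0 0 0 0 0 0;0 0 -0.06 0 0 0;0 0 -0.15 0 0 0;0 0 -0.26 0 0 0;0 0 -0.3 0 0 0' -0.14
python3 - <<'E'
from h import *
P=cam("wrist"); im=snapshot("wrist"); cv2.imwrite("pics/w3.png",im[:,:,::-1])
for d in landmark_of("wrist","gold_spool"): print(round(d["p"],2),d["uv"],ray(0,d["uv"],.0,P).round(3))
go((.453,.18,.115,-90),(.453,.18,.0165,-90))
E
```

```text
clock: 8.27
tool_pos: [0.4829, 0.3394, 0.0258]
orientation: [-180.0, 0.0, -89.6]
force: [-0.9, -0.1, 0.2]
opening: 0.0291
gripper_force: 30.0
clock: 8.93
tool_pos: [0.4844, 0.3407, 0.1198]
orientation: [-179.8, 0.2, -89.5]
force: [1.0, -0.0, -0.6]
opening: 0.05
gripper_force: 0.0
(0.453, 0.18, 0.115, -90) rows>=3.9/0.1 | 0.535 0.108 0.010 -0.001 0.001 0.003
(0.453, 0.18, 0.0165, -90) rows>=4.6/0.1 | 0.537 0.110 0.339 -0.001 0.001 0.003
```

View pics/w3.png

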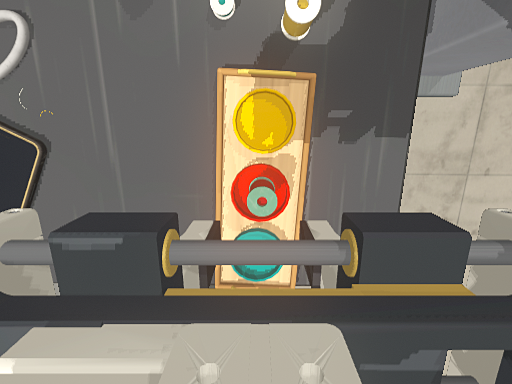

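The red spool stands upright in its dish (262,200). The gold spool top is at (302,5), and I'll move over it.

```bash
python3 -m inch '0.1 0.02 0 0 0 0;0.22 0.045 0 0 0 0;0.35 0.07 0 0 0 0;0.45 0.09 0 0 0 0;0.535 0.11 0 0 0 0;0.535 0.11 0 0 0 0'
python3 - <<'E'
from h import *
P=cam("wrist"); im=snapshot("wrist")
u,v=proj(0,(.453,.18,.046),P).round().astype(int); print(u,v)
cv2.imwrite("pics/w4.png",cv2.resize(im[v-60:v+60,u-80:u+80,::-1],None,fx=4,fy=4,interpolation=cv2.INTER_CUBIC))
for d in landmark_of("wrist","gold_spool"): print(round(d["p"],2),d["uv"],ray(0,d["uv"],.0,P).round(3))
for d in landmark_of("wrist","teal_spool"): print('t',round(d["p"],2),d["uv"],ray(0,d["uv"],.0,P).round(3))
go((.453,.18,.0165,-90))
E
```

```text
clock: 9.53
tool_pos: [0.4485, 0.1742, 0.1146]
orientation: [179.8, -0.1, -89.7]
force: [-0.1, -0.4, -0.4]
opening: 0.0498
gripper_force: 0.0
255 210
0.91 [253.9, 200.3] [0.454 0.185 0.   ]
t 0.98 [258.3, 62.6] [0.45 0.05 0.  ]
t 0.94 [326.8, 35.9] [0.388 0.028 0.   ]
t 0.66 [180.9, 34.7] [0.521 0.028 0.   ]
(0.453, 0.18, 0.0165, -90) rows>=2.4/0.1 | -0.005 -0.006 0.330 -0.000 0.000 0.002
```

View pics/w4.png

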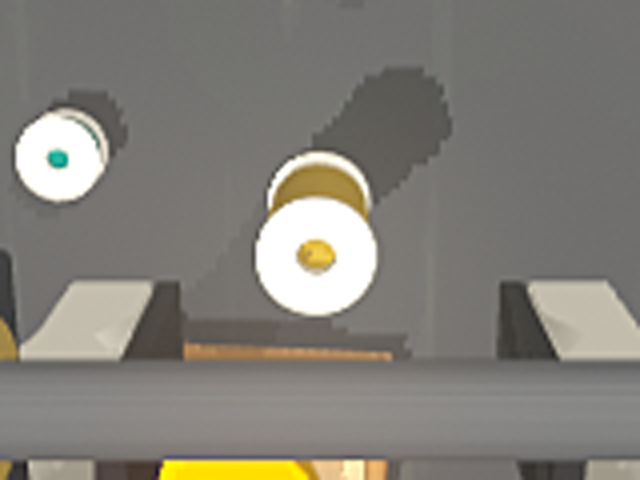

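The crop shows the gold spool (white flanges, gold spot) at crop (316,255), which puts it at y ≈ 0.183.

```bash
python3 -m inch '-0.015 -0.006 0.08 0 0 0;-0.015 -0.006 0.18 0 0 0;-0.015 -0.006 0.27 0 0 0;-0.015 -0.006 0.32 0 0 0;-0.015 -0.006 0.328 0 0 0;-0.015 -0.006 0.328 0 0 0'
python3 -m inch '0 0 0 0 0 0;0 0 0 0 0 0;0 0 0 0 0 0;0 0 0 0 0 0;0 0 0 0 0 0' 1
python3 -c "
from h import *
go((.453,.183,.115,-90),(.479,.27,.115,-90))"
```

```text
clock: 10.18
tool_pos: [0.4525, 0.1833, 0.016]
orientation: [179.9, -0.1, -89.5]
force: [0.3, 0.1, -0.3]
opening: 0.05
gripper_force: 0.0
clock: 10.6
tool_pos: [0.4535, 0.1837, 0.0182]
orientation: [-179.9, 0.1, -89.6]
force: [-1.9, 0.3, 5.1]
opening: 0.0319
gripper_force: 30.0
(0.453, 0.183, 0.115, -90) rows>=2.3/0.1 | 0.002 0.001 -0.323 -0.001 0.000 0.002
(0.479, 0.27, 0.115, -90) rows>=3.2/0.1 | -0.287 -0.088 -0.322 -0.001 0.000 0.002
```

```bash
python3 -m inch '0 0 -0.07 0 0 0;0 0 -0.15 0 0 0;0 0 -0.24 0 0 0;0 0 -0.3 0 0 0;-0.05 -0.015 -0.3 0 0 0;-0.12 -0.04 -0.3 0 0 0;-0.2 -0.06 -0.3 0 0 0;-0.26 -0.08 -0.3 0 0 0;-0.287 -0.088 -0.3 0 0 0;-0.287 -0.088 -0.3 0 0 0'
python3 - <<'E'
from h import *
P=cam("wrist"); im=snapshot("wrist"); cv2.imwrite("pics/w5.png",im[:,:,::-1])
for d in landmark_of("wrist","dish_gold"): print(round(d["p"],2),d["uv"],ray(0,d["uv"],.006,P).round(3))
go((.479,.27,.0275,-90))
E
```

```text
clock: 11.43
tool_pos: [0.479, 0.271, 0.1067]
orientation: [180.0, -0.0, -89.5]
force: [0.7, 0.0, -0.4]
opening: 0.0315
gripper_force: 30.0
0.92 [257.2, 193.7] [0.482 0.271 0.006]
(0.479, 0.27, 0.0275, -90) rows>=1.9/0.1 | -0.004 -0.003 0.264 0.000 -0.000 0.002
```

View pics/w5.png

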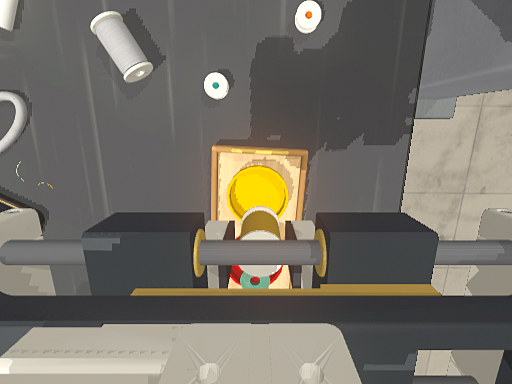

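The gold spool is held straight over the gold dish (257,194), and both bobbins and the silver spool are untouched.

```bash
python3 -m inch '-0.004 0 0.08 0 0 0;-0.004 0 0.17 0 0 0;-0.004 0 0.22 0 0 0;-0.004 0 0.25 0 0 0;-0.004 0 0.262 0 0 0;-0.004 0 0.266 0 0 0;-0.004 0 0.266 0 0 0;-0.004 0 0.266 0 0 0'
python3 -m inch '0 0 0 0 0 0;0 0 0 0 0 0;0 0 0 0 0 0;0 0 0 0 0 0;0 0 -0.06 0 0 0;0 0 -0.15 0 0 0;0 0 -0.26 0 0 0;0 0 -0.32 0 0 0;0 0 -0.32 0 0 0' -0.14
python3 -c "
from h import *
go((.45,.05,.13,-90),(.45,.05,.13,-120),(.45,.05,.13,-145))"
```

```text
clock: 12.2
tool_pos: [0.4791, 0.2709, 0.0283]
orientation: [-179.9, 0.1, -89.6]
force: [0.8, 0.1, 0.2]
opening: 0.0316
gripper_force: 30.0
clock: 12.95
tool_pos: [0.4807, 0.2724, 0.128]
orientation: [-179.7, 0.3, -89.5]
force: [0.8, 1.1, -0.6]
opening: 0.0499
gripper_force: 0.0
(0.45, 0.05, 0.13, -90) rows>=5.4/0.1 | 0.741 0.108 -0.011 -0.002 0.002 0.003
(0.45, 0.05, 0.13, -120) rows>=5.4/4.3 | 0.741 0.108 -0.011 -0.001 0.002 0.169
(0.45, 0.05, 0.13, -145) rows>=5.4/7.7 | 0.741 0.108 -0.011 -0.001 0.002 0.308
```

```bash
python3 -m inch '0.1 0.015 0 0 0 0;0.23 0.034 0 0 0 0;0.36 0.052 0 0 0 0;0.49 0.07 0 0 0 0;0.6 0.087 0 0 0 0;0.69 0.1 0 0 0 0;0.74 0.108 0 0 0 0;0.74 0.108 0 0 0 0' -0.05
python3 - <<'E'
from h import *
P=cam("wrist"); print("cam pos",-P[1].T@P[2]); im=snapshot("wrist"); cv2.imwrite("pics/w6.png",im[:,:,::-1])
for d in landmark_of("wrist","teal_spool"): print('t',round(d["p"],2),d["uv"],ray(0,d["uv"],.0,P).round(3))
print(proj(0,(.45,.05,.052),P))
go((.45,.05,.02,-90))
E
```

```text
clock: 13.62
tool_pos: [0.4466, 0.0458, 0.1231]
orientation: [180.0, -0.0, -89.7]
force: [-0.6, 0.1, -0.7]
opening: 0.0463
gripper_force: 0.0
cam pos [ 0.44740342 -0.02197147  0.28113995]
t 0.94 [257.7, 193.0] [0.449 0.05  0.   ]
t 0.93 [325.6, 79.4] [ 0.383 -0.065  0.   ]
t 0.82 [190.6, 174.3] [0.52 0.03 0.  ]
t 0.79 [316.8, 174.0] [0.386 0.029 0.   ]
t 0.77 [243.7, 131.9] [ 0.463 -0.014  0.   ]
[255.9251195  206.95631791]
(0.45, 0.05, 0.02, -90) rows>=2.5/0.0 | -0.007 -0.007 0.345 -0.000 0.000 0.002
```

View pics/w6.png

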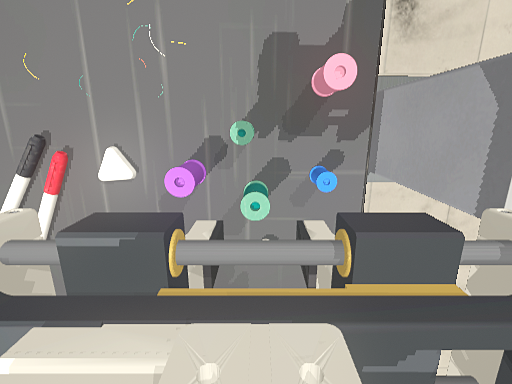

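The large teal spool's top is at (255,207), as predicted. The small one is at (241,133). The purple and blue ones are clear of the fingers.

```bash
python3 -m inch '-0.007 -0.007 0.08 0 0 0;-0.007 -0.007 0.18 0 0 0;-0.007 -0.007 0.27 0 0 0;-0.007 -0.007 0.33 0 0 0;-0.007 -0.007 0.345 0 0 0;-0.007 -0.007 0.345 0 0 0'
python3 -m inch '0 0 0 0 0 0;0 0 0 0 0 0;0 0 0 0 0 0;0 0 0 0 0 0;0 0 0 0 0 0' 1
python3 -c "
from h import *
go((.45,.05,.15,-90),(.486,.409,.15,-90))"
```

```text
clock: 14.22
tool_pos: [0.4493, 0.0507, 0.0186]
orientation: [179.8, -0.1, -89.5]
force: [0.3, -0.5, 0.0]
opening: 0.0461
gripper_force: 0.0
clock: 14.63
tool_pos: [0.4509, 0.0511, 0.021]
orientation: [-179.9, 0.1, -89.6]
force: [-1.5, 2.0, 6.3]
opening: 0.0317
gripper_force: 30.0
(0.45, 0.05, 0.15, -90) rows>=3.1/0.1 | 0.003 0.002 -0.430 -0.001 0.000 0.002
(0.486, 0.409, 0.15, -90) rows>=9.2/0.1 | -1.193 -0.127 -0.428 -0.001 0.000 0.002
```

```bash
python3 -m inch '0 0 -0.07 0 0 0;0 0 -0.15 0 0 0;0 0 -0.25 0 0 0;0 0 -0.35 0 0 0;-0.05 -0.005 -0.43 0 0 0;-0.14 -0.015 -0.43 0 0 0;-0.25 -0.025 -0.43 0 0 0;-0.37 -0.04 -0.43 0 0 0;-0.49 -0.05 -0.43 0 0 0;-0.6 -0.064 -0.43 0 0 0'
python3 -c "
from h import *
go((.486,.409,.15,-90))"
```

```text
clock: 15.47
tool_pos: [0.4676, 0.2323, 0.1495]
orientation: [-180.0, 0.1, -89.6]
force: [0.9, -0.3, 0.8]
opening: 0.0324
gripper_force: 30.0
(0.486, 0.409, 0.15, -90) rows>=4.3/0.1 | -0.588 -0.066 -0.001 -0.000 0.000 0.002
```

```bash
python3 -m inch '-0.12 -0.013 0 0 0 0;-0.24 -0.026 0 0 0 0;-0.36 -0.04 0 0 0 0;-0.46 -0.05 0 0 0 0;-0.54 -0.06 0 0 0 0;-0.588 -0.065 0 0 0 0;-0.588 -0.065 0.05 0 0 0;-0.588 -0.065 0.12 0 0 0;-0.588 -0.065 0.2 0 0 0;-0.588 -0.065 0.2 0 0 0'
python3 - <<'E'
from h import *
P=cam("wrist"); im=snapshot("wrist"); cv2.imwrite("pics/w7.png",im[:,:,::-1])
for d in landmark_of("wrist","dish_teal"): print(round(d["p"],2),d["uv"],ray(0,d["uv"],.006,P).round(3))
go((.486,.409,.031,-90))
E
```

```text
clock: 16.3
tool_pos: [0.4838, 0.4044, 0.0844]
orientation: [179.7, -0.3, -89.6]
force: [-1.4, -0.8, -1.7]
opening: 0.032
gripper_force: 30.0
0.73 [254.6, 205.8] [0.488 0.409 0.006]
(0.486, 0.409, 0.031, -90) rows>=1.4/0.1 | -0.009 -0.001 0.192 0.000 -0.001 0.002
```

View pics/w7.png

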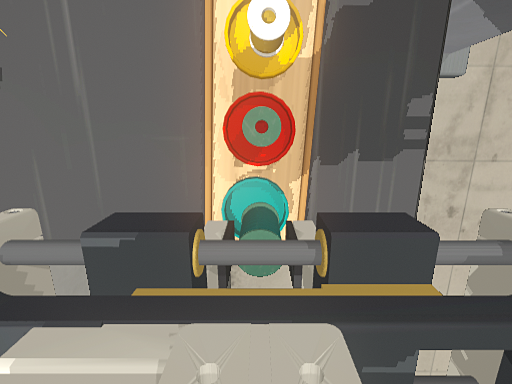

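The red spool (261,127) and the gold spool (268,20) stand upright in their dishes. The teal spool is over the teal dish (255,206).

```bash
python3 -m inch '-0.009 0 0.06 0 0 0;-0.009 0 0.12 0 0 0;-0.009 0 0.16 0 0 0;-0.009 0 0.18 0 0 0;-0.009 0 0.19 0 0 0;-0.009 0 0.193 0 0 0;-0.009 0 0.193 0 0 0;-0.009 0 0.193 0 0 0'
python3 -m inch '0 0 0 0 0 0;0 0 0 0 0 0;0 0 0 0 0 0;0 0 0 0 0 0;0 0 -0.06 0 0 0;0 0 -0.15 0 0 0;0 0 -0.26 0 0 0;0 0 -0.38 0 0 0;0 0 -0.4 0 0 0;0 0 -0.4 0 0 0' -0.14
python3 - <<'E'
from h import *
im=snapshot("wrist"); s=snapshot("side")
a=cv2.resize(s[140:270,180:300,::-1],(390,422),interpolation=cv2.INTER_CUBIC); b=im[0:300,130:400,::-1]; b=cv2.resize(b,(380,422))
cv2.imwrite("pics/end.png",np.hstack([a,b]))
E
```

```text
clock: 17.07
tool_pos: [0.4864, 0.4103, 0.0319]
orientation: [-180.0, 0.1, -89.6]
force: [-0.5, 0.6, -0.1]
opening: 0.0319
gripper_force: 30.0
clock: 17.9
tool_pos: [0.4873, 0.4115, 0.1549]
orientation: [-179.8, 0.3, -89.5]
force: [-0.3, 0.5, -0.5]
opening: 0.0503
gripper_force: 0.0
```

View pics/end.png

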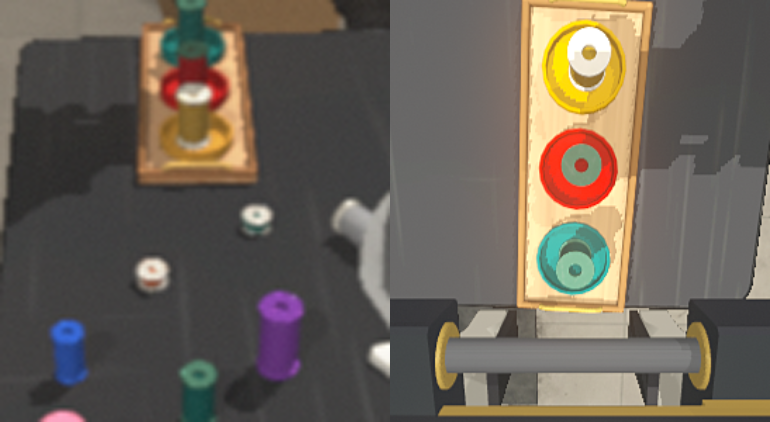

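All three spools stand upright in the dishes of their own colour, and the look-alikes have not moved.

```bash
python3 -c "
from plant import *
print(close_job())"
```

```text
the job is handed in; nothing more can be done
None
```

I handed the job in at about 18 s: the red, gold and teal spools each stand upright in the dish of their own colour, and I left everything else where it was.

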